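# Set the sewing machine's drive to its other mode with a screwdriver

## Task

Take the yellow-handled flat screwdriver out of its wooden stand, set its blade in the slot of the round selector on the grey drive unit and turn the selector a quarter turn clockwise, from the white mark to the green mark. Turn it with the screwdriver, not with the fingers, then stand the screwdriver upright in its stand again.

Things in the scene. Friction and masses are not known exactly. Their poses are not given: they have to be found in the camera images.
- driver_grip (a point): Flat screwdriver, loose, 0.12 kg, upright in the stand, blade down. Point: centre of its yellow square handle (26 x 26 mm, from 40 mm below to 35 mm above); z up, x and y square to the flats. Below it a black guard, 50 mm across, 6 mm thick, underside 46 mm below the point, rests on the stand; then a 16 mm sleeve and the blade, 18 mm wide along x, 3 mm thick, its tip 116 mm below the point.
- slot (a point): Selector: pale disc 52 mm across on the fixed grey drive unit (110 x 96 x 45 mm, black top). Point: on its turning axis, level with its top, 63 mm above the table. The slot runs right across along x, 14 mm deep, 6.5 mm wide in its lower 6 mm, flaring to 16 mm at the top; the blade has about 11 degrees of play either way. x points to the red dot at one end and turns with the selector; z up.
- selector (a joint): Angle of the selector, rad. 0: its red dot is at the white mark; grows clockwise seen from above to the stop at 1.571, dot at the green mark. Light friction (about 0.06 N m); stays where it is left. Starts between 0 and 0.15.
- hole (a point): Fixed wooden screwdriver stand, 70 x 70 x 90 mm. Point: centre of the round through hole, 32 mm in diameter, in its top board, level with the board's upper face, 90 mm above the table; z up. The board is 12 mm thick, with 70 mm of free space beneath. The screwdriver starts in it, its guard on the board.

How it is judged (in metres and radians):
On the way, in this order (a step that is already met when the one before it is completed fails the run):
1. the screwdriver's blade stands in the selector's slot, the tip at least 5 mm below the top of the selector (horizontal distance between driver_grip and slot below 0.024 m and angle between driver_grip's own z axis and vertical below 0.2 rad and z of driver_grip in the frame of slot below 0.111 m), for 0.1 s.
2. the selector has been turned to within 18 degrees of the stop at the green mark with the blade in its slot (value of joint selector above 1.257 rad and horizontal distance between driver_grip and slot below 0.024 m and z of driver_grip in the frame of slot below 0.112 m), for 0.1 s.
At the end, for the whole second after the job is handed in: The selector is within 18 degrees of the stop at the green mark (joint above 1.257 rad); the screwdriver stands upright (within 10 degrees) in the stand's hole, its handle's centre within 22 mm of the hole's axis and its guard down on the board (within 10 mm) (value of joint selector above 1.257 rad and angle between driver_grip's own z axis and vertical below 0.17 rad and z of driver_grip in the frame of hole between 0.036 and 0.056 m and horizontal distance between driver_grip and hole below 0.022 m); the robot touches nothing.
It fails at once if the fingers touch the selector (contact force between the fingers and selector above 1 N).
It also fails if it takes over 48 s, if anything falls off the work surface, if the arm or the gripper's body presses on something with over 40 N, if the wrist force passes 120 N, or if a joint passes its speed limit or range.

## Robot

A 6-joint arm with a two-finger parallel gripper is mounted at the origin on a cart in front of the work surface, level with it; the furniture and walls round the work are solid. World frame = base frame: x ahead of the robot, y to its left, z up, the work surface at z = 0. Lengths are in mm, angles in degrees, forces in N, time in s.
With the tool pointing down it reaches from about 250 to 725 mm from the base axis. Payload 9.7 kg.
Tool frame: the origin (TCP) lies midway between the tips of the shut fingers; the grasp point (between the pads) lies 19 mm behind it (robot.hold_point_z is the distance from the TCP to the grasp point, in mm); z points along the fingers, y is the line along which they close (so a half turn about z gives the same grasp; the last joint's range is limited). The gripper opens to 85 mm and grips with 20 to 120 N. Pads are 22 mm wide; open, the fingers measure 114 mm over their backs; the gripper's body (76 mm by 85 mm) begins 54 mm behind the grasp point. The pads swing forward as they close: fully open they stand 13 mm farther back than shut.
Start: joints at [69.385, 4.979, 10.078, 95.1, 0, 90], TCP at [193.645, 514.78, 231.284] pointing down, gripper open.
Joint ranges: [-179.16, 179.16], [-48.56, 103.87], [-65.8, 70.77], [-126.05, 130.52], [-82.76, 87.17], [-180, 180]. Speed limits (degrees/s): [127.2, 127.2, 147.25, 180, 180, 180].

## Interface

Orientations are given as a 3x3 rotation matrix whose columns are the frame's x, y, z axes.
In Python, from rig import robot gives the robot as it stands.
- The arm moves only by the tool arm_command, never from a script. Its argument "steps" is a list that holds one entry, the list of rows, each a list of 6 numbers: the shift along the world's x, y, z in cm, then the turn, a rotation vector about the world's x, y, z in rad. In form: [[[x, y, z, ax, ay, az], ...]]. A call has 1 to 8 rows; each row is the pose to reach, as a shift and turn from the pose commanded when the call began; what a row does not reach only later rows make up. A row lasts 1/8 s, in which the tool goes at most 62.5 mm and 10.7 degrees, less where a joint would pass 70% of its speed; a pose out of reach is approached as far as the arm can. A call with a gripper value outside its range is refused whole. "gripper" is the finger opening in cm, from 0 to 8.54, set as the call begins (left out, the last holds). The fingers move at their own pace and stop on an object; the grip force is fixed at half the most. Time passes only in rows, so rows that repeat a pose let the fingers close. It gives the time, the measured TCP pose, the force, the opening and the grip force at its end, in the units of the state.
- robot.get_obs(): the state, without advancing time (a new reading comes with each control period).
- robot.read_camera(name): name is "side" or "top" or "wrist"; returns a dict with "image" (420x560x3 uint8, red, green, blue), "depth" (420x560 float32, mm along the optical axis (not along the pixel's ray), 0 where there is no reading), "fov_y" (degrees; the focal length in pixels is half the picture's height over the tangent of half this angle, whatever the lens; pixels are square), "cx", "cy" (the principal point, pixels), "D" ([k1, k2, p1, p2, k3] as OpenCV has them; the pictures are not rectified), "xyz" and "rotation" of the camera in the world. Camera axes: x right, y down, z forward; pixel columns grow to the right and rows downward; lengths in mm; the calibration is good to about 2 mm. A picture is of the moment at which its call begins.
- robot.sign_off(): hands the job in; it is judged then, once.
The state is a dict: "t": time; "joints": joint angles; "joint_vel": joint speeds; "joint_efforts": joint torques, N m; "ee_pos": TCP position; "eef_rot": TCP orientation; "ft_force": force on the tool from outside, world axes, zero at the start; "torque": the same for the moment, N m; "grip_width": finger opening in mm; "grasp_force": force on a finger pad.
Only numpy, scipy, OpenCV 4.12 (cv2) and the standard library are available. Lean on these libraries where they do the work, as an engineer would, in place of code of your own. Each camera call takes 0.05 s, during which the arm holds its last target. There are 200 camera calls.

## Working session

There is one attempt and no reset: what is moved stays moved. The work goes in short steps, Python scripts to look and compute and a tool call to move; the robot and the scene stay as the last step left them, time stands still between calls to the robot, and variables do not carry over. Pictures are saved under pics/ and viewed, at most 10 in all, crops included, and the job is handed in when it is done.

Besides the shell and the picture viewer there is one more tool, called after "Request:" as name([rows], argument=value, ...), one row to a line, values as JSON. arm_command: Moves the arm, as the interface text tells. Its arguments: {"type":"object","properties":{"steps":{"type":"array"},"gripper":{"type":"number"}},"required":["steps"]}

```bash
mkdir -p pics
cat > h.py <<'E'
import numpy as np, cv2, pickle
from rig import robot
def snap(n,f):
    c=robot.read_camera(n); pickle.dump(c,open(f+'.pkl','wb'))
    cv2.imwrite(f'pics/{f}.png',c['image'][:,:,::-1]); return c
def load(f): return pickle.load(open(f+'.pkl','rb'))
def K(c):
    h=c['image'].shape[0]; f=h/2/np.tan(np.radians(c['fov_y'])/2)
    return np.array([[f,0,c['cx']],[0,f,c['cy']],[0,0,1]])
def ray(c,u,v):
    p=cv2.undistortPoints(np.array([[[u,v]]],float),K(c),np.array(c['D'],float))[0,0]
    return np.array(c['rotation'])@np.array([p[0],p[1],1])
def atz(c,u,v,z):
    r=ray(c,u,v); o=np.array(c['xyz']); return o+r*(z-o[2])/r[2]
def dep(c,u,v):
    d=np.median(c['depth'][int(v)-1:int(v)+2,int(u)-1:int(u)+2]); return np.array(c['xyz'])+ray(c,u,v)*d
E
python3 - <<'E'
from h import *
for n in('top','side'):
    c=snap(n,n+'0'); print(n,c['xyz'],np.round(c['rotation'],2).tolist(),c['fov_y'])
a=np.hstack([cv2.imread('pics/top0.png'),cv2.imread('pics/side0.png')])
o=robot.get_obs();print(o['t'],o['ee_pos'],np.round(o['eef_rot'],3).tolist(),o['grip_width'])
E
```

```text
top [436.43498578 327.8739181  989.72400915] [[0.0, -1.0, 0.09], [-1.0, -0.0, 0.02], [-0.02, -0.09, -1.0]] 44.387905102983424
side [ 361.47045549 -364.53832502  598.56784686] [[0.98, -0.14, 0.17], [-0.21, -0.54, 0.82], [-0.02, -0.83, -0.55]] 57.880598098230436
0.1 [193.55250499 514.60630121 230.62897288] [[-0.936, 0.352, -0.0], [0.352, 0.936, -0.001], [0.0, -0.001, -1.0]] 85.37258188000118
```

View pics/top0.png

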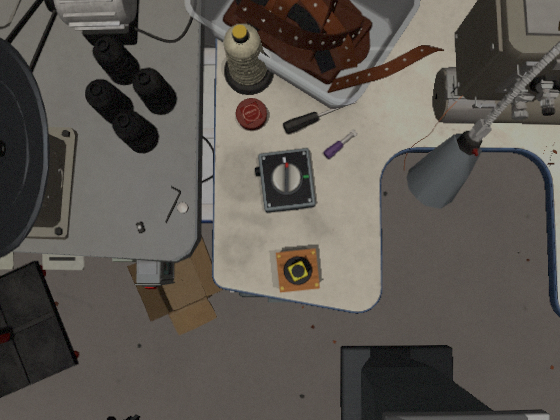

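View pics/side0.png

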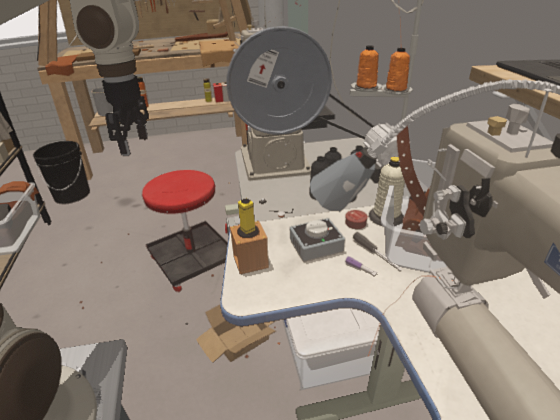

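The top view shows the stand with the driver at about (298,270), the drive unit at (287,178) with its red dot up, and a lamp at (440,180) to avoid. I'll enlarge it.

Run:
```python
from h import *
c=load('top0'); im=c['image'][:,:,::-1]
a=cv2.resize(im[140:220,248:328],(400,400),interpolation=cv2.INTER_CUBIC)
b=cv2.resize(im[235:315,258:338],(400,400),interpolation=cv2.INTER_CUBIC)
cv2.imwrite('pics/crop0.png',np.hstack([a,b]))
print(atz(c,287,178,63),atz(c,298,270,171), dep(c,287,178),dep(c,298,270),dep(c,440,180),dep(c,245,35))
```

```text
[591.57106288 340.69891533  63.        ] [426.2341215  321.56574137 171.        ] [593.9034159  340.89172941  49.06740883] [426.24910488 321.57500704 172.20257012] [544.75725346 137.7046402  327.83879578] [814.91130018 409.51171848 172.25436196]
```

View pics/crop0.png

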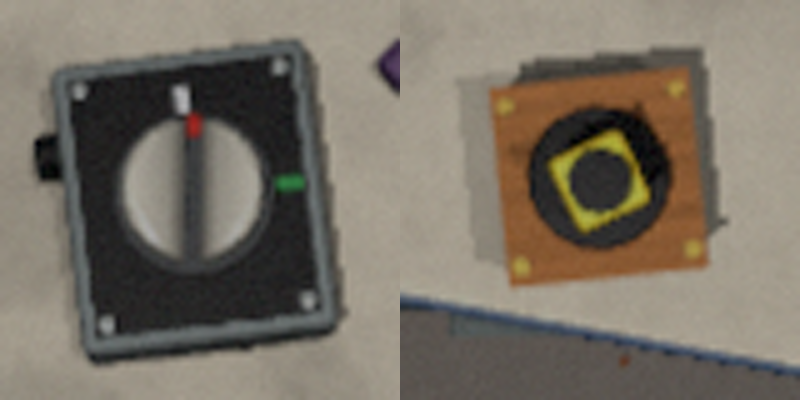

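Crop pixels: selector centre (193,193), slot ends (195,125) and (190,262), and handle top corners (550,162), (618,128), (650,200) and (586,232).

Run:
```python
from h import *
c=load('top0')
A=lambda x,y,z:atz(c,248+x/5-.4,140+y/5-.4,z)
B=lambda x,y,z:atz(c,258+(x-400)/5-.4,235+y/5-.4,z)
az=lambda d:np.degrees(np.arctan2(d[1],d[0]))
print('sel',A(193,193,63),'slot az',az(A(195,125,63)-A(190,262,63)))
print('unit corners',[A(*p,45)[:2].round(1) for p in((55,72),(302,42),(335,322),(92,352))])
P=[B(*p,171) for p in((550,162),(618,128),(650,200),(586,232))]
print('handle',np.mean(P,0),[az(P[(i+1)%4]-P[i]) for i in range(4)])
Q=[B(*p,90) for p in((491,88),(690,67),(708,266),(511,285))]
print('stand',np.mean(Q,0),[np.linalg.norm(Q[(i+1)%4]-Q[i]) for i in range(4)])
```

```text
sel [591.20409463 342.1552343   63.        ] slot az -1.9739194478236433
unit corners [array([640. , 394.1]), array([651.2, 301.8]), array([546. , 289.9]), array([534.9, 379.6])]
handle [425.1399482  321.88446528 171.        ] [np.float64(-63.41852929239279), np.float64(-156.0089793019009), np.float64(116.54624764428358), np.float64(27.372279758100074)]
stand [425.47318629 321.64990798  90.        ] [np.float64(69.85430986342988), np.float64(69.29789902532393), np.float64(68.6980400779567), np.float64(68.70246763026311)]
```

Request:
arm_command([
  [[2.9,-2.4,0,0,0,0.1],[5.8,-4.8,0,0,0,0.2],[8.7,-7.2,0,0,0,0.31],[11.6,-9.6,0,0,0,0.41],[14.5,-12.1,0,0,0,0.51],[17.4,-14.5,0,0,0,0.61],[20.3,-16.9,0,0,0,0.71],[23.2,-19.3,0,0,0,0.815]],
], gripper=8.5)

```text
t: 1.1
ee_pos: [426.4, 320.8, 230.9]
eef_rot: [[-0.897, -0.443, -0.0], [-0.443, 0.897, -0.0], [0.001, -0.0, -1.0]]
ft_force: [0.5, 0.0, -0.3]
grip_width: 84.8
grasp_force: 0.0
```

Run:
```python
from h import *
o=robot.get_obs();print(o['t'],o['joints'],o['ee_pos'],np.round(o['eef_rot'],3).tolist())
c=snap('wrist','w1');print(c['xyz'],np.round(c['rotation'],2).tolist())
```

```text
1.1 [3.69555768e+01 2.74003579e+00 7.67870055e+00 9.49695980e+01
 3.18930893e-03 1.06803295e+01] [426.40477504 320.82086385 230.94885567] [[-0.897, -0.443, -0.0], [-0.443, 0.897, -0.0], [0.001, -0.0, -1.0]]
[352.4854964  284.29084878 373.22056766] [[-0.44, 0.85, 0.29], [0.9, 0.42, 0.14], [0.0, 0.32, -0.95]]
```

View pics/w1.png

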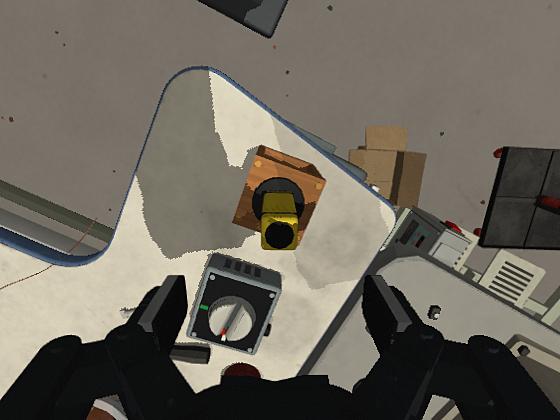

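The wrist view shows the handle square to the jaws and centred between the fingers, with its top face at about (280,235). I'll descend and grip.

Request:
arm_command([
  [[0,0,-2,0,0,0],[0,0,-4,0,0,0],[0,0,-6,0,0,0],[0,0,-8,0,0,0],[0,0,-10,0,0,0],[0,0,-11.2,0,0,0],[0,0,-11.5,0,0,0],[0,0,-11.5,0,0,0]],
])

```text
t: 2.15
ee_pos: [425.7, 321.9, 116.7]
eef_rot: [[-0.898, -0.44, 0.0], [-0.44, 0.898, 0.0], [-0.0, 0.0, -1.0]]
ft_force: [-0.1, 1.2, 0.5]
grip_width: 85.2
grasp_force: 0.0
```

Request:
arm_command([
  [[0,0,0,0,0,0],[0,0,0,0,0,0],[0,0,0,0,0,0],[0,0,0,0,0,0],[0,0,0,0,0,0],[0,0,0,0,0,0],[0,0,0,0,0,0],[0,0,0,0,0,0]],
], gripper=1.5)

```text
t: 3.15
ee_pos: [425.8, 321.9, 116.7]
eef_rot: [[-0.898, -0.44, 0.001], [-0.44, 0.898, 0.0], [-0.001, 0.0, -1.0]]
ft_force: [-0.5, 0.5, 4.5]
grip_width: 25.5
grasp_force: 59.4
```

Request:
arm_command([
  [[0,0,1,0,0,0],[0,0,2.5,0,0,0],[0,0,4,0,0,0],[0,0,6,0,0,0],[0,0,8,0,0,0],[0,0,10,0,0,0],[0,0,12,0,0,0],[0,0,12,0,0,0]],
])

```text
t: 4.15
ee_pos: [426.2, 322.2, 238.4]
eef_rot: [[-0.898, -0.44, 0.003], [-0.44, 0.898, 0.002], [-0.003, 0.001, -1.0]]
ft_force: [-0.2, 0.1, -1.4]
grip_width: 25.6
grasp_force: 58.9
```

Run:
```python
from h import *
c=snap('side','s2'); o=robot.get_obs(); print(o['t'],o['ee_pos'],o['grip_width'],o['grasp_force'])
def proj(p):
    R=np.array(c['rotation']).T; r,_=cv2.Rodrigues(R); t=-R@np.array(c['xyz'])
    return cv2.projectPoints(np.array([p],float),r,t,K(c),np.array(c['D'],float))[0][0,0]
e=o['ee_pos']; g=[e[0],e[1],e[2]+19.3]
u,v=proj([g[0],g[1],g[2]-80]);print(u,v,[proj([g[0],g[1],g[2]-d]) for d in(0,46,116)])
u,v=int(u),int(v)
cv2.imwrite('pics/s2c.png',cv2.resize(c['image'][v-50:v+50,u-50:u+50,::-1],(600,600),interpolation=cv2.INTER_CUBIC))
```

```text
4.2 [425.93414283 321.98939983 236.98044579] 25.815455532175307 58.86192083358765
244.95043398779882 199.0653469802935 [array([242.10082417, 165.17875738]), array([243.77153951, 185.1147302 ]), array([246.1490381, 213.1530376])]
```

View pics/s2c.png

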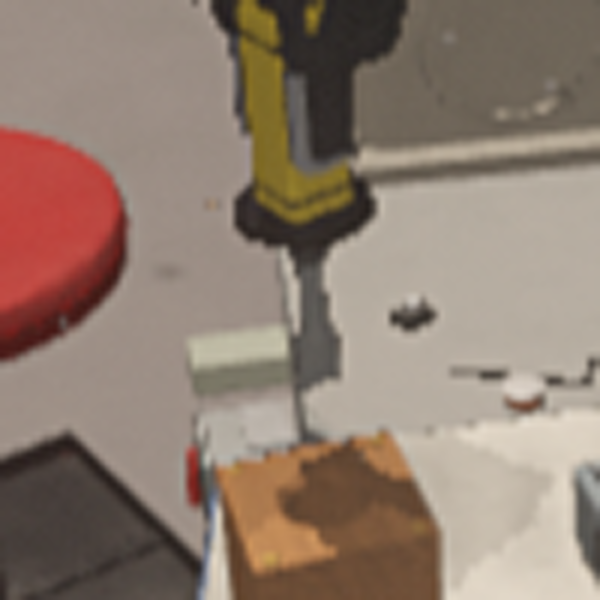

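The blade's lower edge rises to the right, from about (300,390) to (340,375). That suggests it lies along azimuth 26°. I'll turn it to the slot direction over the selector and check it there, where it should appear full width.

Request:
arm_command([
  [[2,0.25,0,0,0,-0.06],[4.2,0.5,0,0,0,-0.12],[6.6,0.8,0,0,0,-0.2],[9,1.1,0,0,0,-0.27],[11.4,1.4,0,0,0,-0.34],[13.8,1.7,0,0,0,-0.41],[15.8,1.95,0,0,0,-0.47],[16.6,2.05,0,0,0,-0.485]],
])

```text
t: 5.2
ee_pos: [592.2, 342.1, 234.6]
eef_rot: [[-1.0, 0.031, -0.002], [0.031, 1.0, -0.001], [0.002, -0.001, -1.0]]
ft_force: [-0.4, 0.9, -1.1]
grip_width: 25.6
grasp_force: 59.0
```

Request:
arm_command([
  [[0,0,-1.5,0,0,0],[0,0,-3,0,0,0],[0,0,-4.5,0,0,0],[0,0,-5,0,0,0],[0,0,-5,0,0,0]],
])

```text
t: 5.82
ee_pos: [591.3, 342.2, 186.2]
eef_rot: [[-1.0, 0.029, -0.001], [0.029, 1.0, -0.0], [0.001, -0.0, -1.0]]
ft_force: [-0.8, -0.2, -0.6]
grip_width: 25.3
grasp_force: 59.0
```

Run:
```python
from h import *
c=snap('side','s3'); o=robot.get_obs(); print(o['t'],o['joints'],o['ee_pos'],np.round(o['eef_rot'],3).tolist(),o['grip_width'],o['grasp_force'])
def proj(p):
    R=np.array(c['rotation']).T; r,_=cv2.Rodrigues(R); t=-R@np.array(c['xyz'])
    return cv2.projectPoints(np.array([p],float),r,t,K(c),np.array(c['D'],float))[0][0,0]
e=o['ee_pos']; S=np.array([591.2,342.2,63])
u,v=map(int,proj(S+[0,0,40])); s=8
cv2.imwrite('pics/s3c.png',cv2.resize(c['image'][v-36:v+36,u-36:u+36,::-1],(576,576),interpolation=cv2.INTER_CUBIC))
f=lambda p:((proj(p)-[u-36,v-36])*s+3.5).round(0)
print('slot',f(S),f(S+[26,0,0]),f(S-[26,0,0]),'tip',f([e[0],e[1],e[2]+19.3-116]), 'guard',f([e[0],e[1],e[2]+19.3-46]))
```

```text
5.875 [3.00577277e+01 2.35929148e+01 2.74626110e+01 9.38561867e+01
 1.41218747e-03 3.17432287e+01] [591.51196081 342.31279664 186.71505549] [[-1.0, 0.029, 0.0], [0.029, 1.0, 0.0], [-0.0, 0.0, -1.0]] 25.23520254140273 59.005751609802246
slot [287. 403.] [370. 390.] [204. 415.] tip [291. 328.] guard [299. 124.]
```

View pics/s3c.png

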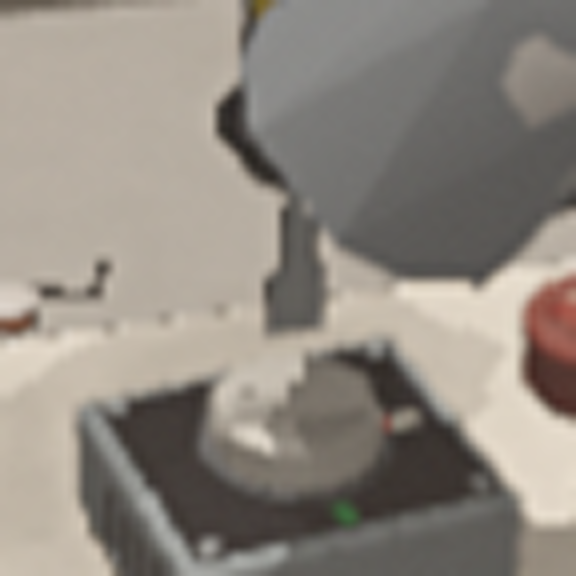

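The blade appears full width, from (268,328) to (324,328), so it is parallel to the slot and centred over the disc at about (292,410). I'll lower it.

Request:
arm_command([
  [[0,0,-1,0,0,0],[0,0,-1.9,0,0,0],[0,0,-2.6,0,0,0],[0,0,-3.1,0,0,0],[0,0,-3.4,0,0,0],[0,0,-3.6,0,0,0],[0,0,-3.8,0,0,0],[0,0,-3.8,0,0,0]],
])

```text
t: 6.88
ee_pos: [591.7, 342.4, 148.2]
eef_rot: [[-1.0, 0.03, 0.0], [0.03, 1.0, 0.0], [-0.0, 0.0, -1.0]]
ft_force: [-0.5, 1.6, -1.6]
grip_width: 25.7
grasp_force: 58.9
```

Request:
arm_command([
  [[0,0,0,0,0,-0.08],[0,0,0,0,0,-0.18],[0,0,0,0,0,-0.28],[0,0,0,0,0,-0.38],[0,0,0,0,0,-0.48],[0,0,0,0,0,-0.58],[0,0,0,0,0,-0.68],[0,0,0,0,0,-0.75]],
])

```text
t: 7.88
ee_pos: [592.3, 344.0, 148.5]
eef_rot: [[-0.71, 0.704, 0.002], [0.704, 0.71, 0.003], [0.001, 0.004, -1.0]]
ft_force: [3.8, 8.0, -4.2]
grip_width: 25.2
grasp_force: 59.1
```

Request:
arm_command([
  [[0,0,0,0,0,-0.1],[0,0,0,0,0,-0.2],[0,0,0,0,0,-0.3],[0,0,0,0,0,-0.4],[0,0,0,0,0,-0.5],[0,0,0,0,0,-0.6],[0,0,0,0,0,-0.7],[0,0,0,0,0,-0.75]],
])

```text
t: 8.88
ee_pos: [593.0, 343.8, 149.0]
eef_rot: [[-0.039, 0.999, 0.003], [0.999, 0.039, 0.003], [0.003, 0.003, -1.0]]
ft_force: [4.8, 6.1, -3.0]
grip_width: 25.2
grasp_force: 59.6
```

Request:
arm_command([
  [[0,0,0,0,0,0],[0,0,0,0,0,0]],
])

```text
t: 9.12
ee_pos: [593.0, 343.7, 148.9]
eef_rot: [[-0.041, 0.999, 0.003], [0.999, 0.041, 0.003], [0.003, 0.003, -1.0]]
ft_force: [4.9, 5.8, -2.9]
grip_width: 25.3
grasp_force: 59.6
```

Run:
```python
from h import *
c=snap('side','s4'); o=robot.get_obs(); print(o['t'],o['joints'],o['torque'],o['grip_width'])
cv2.imwrite('pics/s4c.png',cv2.resize(c['image'][196:268,280:352,::-1],(576,576),interpolation=cv2.INTER_CUBIC))
```

```text
9.175 [3.00748443e+01 2.30392004e+01 2.25506062e+01 8.92527845e+01
 6.57225864e-02 1.17699107e+02] [ 1.84367115 -1.65708586  0.0874608 ] 25.353685119753848
```

View pics/s4c.png

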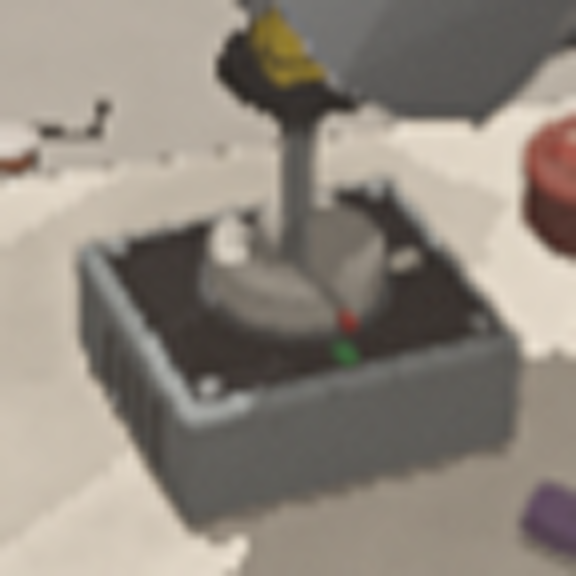

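The red dot at (347,320) is next to the green mark at (345,352). I'll turn a little more for margin, ease back, and lift straight out.

Request:
arm_command([
  [[0,0,0,0,0,-0.05],[0,0,0,0,0,-0.09],[0,0,0,0,0,-0.09],[0,0,0,0,0,-0.03],[0,0,0,0,0,0.03],[0,0,0,0,0,0.03]],
])

```text
t: 9.93
ee_pos: [592.8, 343.0, 149.1]
eef_rot: [[-0.072, 0.997, 0.003], [0.997, 0.072, 0.002], [0.002, 0.003, -1.0]]
ft_force: [4.3, 2.5, -1.6]
grip_width: 25.2
grasp_force: 59.9
```

Request:
arm_command([
  [[0,0,0.7,0,0,0],[0,0,1.6,0,0,0],[0,0,3,0,0,0],[0,0,4.5,0,0,0],[0,0,6,0,0,0],[0,0,7.5,0,0,0],[0,0,9,0,0,0],[0,0,9,0,0,0]],
])

```text
t: 10.92
ee_pos: [592.1, 342.5, 240.4]
eef_rot: [[-0.071, 0.997, 0.003], [0.997, 0.071, 0.001], [0.001, 0.003, -1.0]]
ft_force: [0.1, -0.2, -2.5]
grip_width: 25.6
grasp_force: 60.0
```

Run:
```python
from h import *
c=snap('side','s5'); d=snap('top','t5'); o=robot.get_obs(); print(o['t'],o['ee_pos'],o['joints'],o['ft_force'],o['grip_width'],o['grasp_force'])
a=cv2.resize(c['image'][160:268,260:368,::-1],(400,400),interpolation=cv2.INTER_CUBIC)
e=c['image'][100:208,210:318,::-1]
b=cv2.resize(c['image'][80:268,220:408,::-1],(400,400),interpolation=cv2.INTER_CUBIC)
cv2.imwrite('pics/s5c.png',np.hstack([a,b]))
```

```text
11.025 [591.73413402 342.32413056 238.25649704] [ 3.00503786e+01  2.52822467e+01  3.55157461e+01  1.00224101e+02
 -1.35928159e-03  1.15982777e+02] [ 0.10715107 -0.34351605 -1.94635903] 25.586754904003605 59.98586118221283
```

View pics/s5c.png

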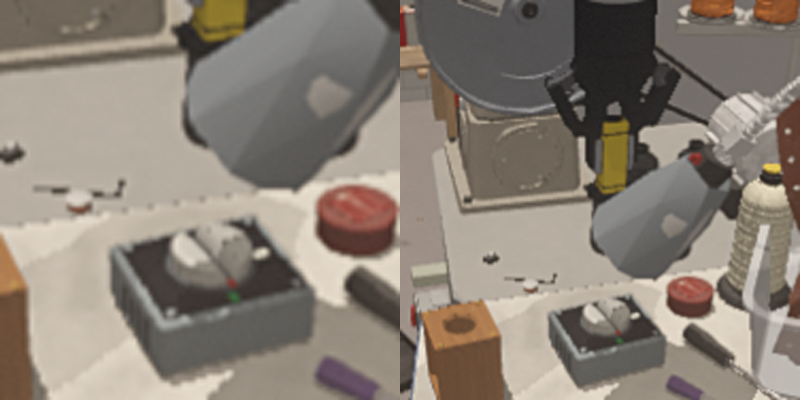

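The dot at (231,285) is now at the green mark (234,297), and the driver hangs upright. I'll carry it back to the stand.

Request:
arm_command([
  [[-1.6,-0.2,0,0,0,0],[-4,-0.5,0,0,0,0],[-6.5,-0.8,0,0,0,0],[-9,-1.1,0,0,0,0],[-11.5,-1.4,0,0,0,0],[-14,-1.7,0,0,0,0],[-16,-2,0,0,0,0],[-16.6,-2.05,0,0,0,0]],
])

```text
t: 12.02
ee_pos: [424.7, 321.6, 238.1]
eef_rot: [[-0.072, 0.997, -0.0], [0.997, 0.072, -0.0], [-0.0, -0.0, -1.0]]
ft_force: [0.3, 0.4, -1.2]
grip_width: 25.5
grasp_force: 60.0
```

Request:
arm_command([
  [[0,0,-2,0,0,0],[0,0,-4,0,0,0],[0,0,-5,0,0,0],[0,0,-6,0,0,0],[0,0,-7,0,0,0],[0,0,-7.5,0,0,0],[0,0,-7.5,0,0,0]],
])

```text
t: 12.9
ee_pos: [425.6, 321.7, 163.1]
eef_rot: [[-0.071, 0.997, -0.0], [0.997, 0.071, -0.0], [-0.0, -0.0, -1.0]]
ft_force: [-0.4, -1.0, -1.7]
grip_width: 25.3
grasp_force: 60.1
```

Request:
arm_command([
  [[0,0,-1.5,0,0,0],[0,0,-3,0,0,0],[0,0,-3.8,0,0,0],[0,0,-4.2,0,0,0],[0,0,-4.4,0,0,0],[0,0,-4.55,0,0,0],[0,0,-4.55,0,0,0]],
])

```text
t: 13.78
ee_pos: [425.7, 321.8, 118.0]
eef_rot: [[-0.071, 0.997, 0.0], [0.997, 0.071, 0.0], [0.0, 0.0, -1.0]]
ft_force: [-0.3, 0.4, -0.9]
grip_width: 25.4
grasp_force: 60.1
```

Request:
arm_command([
  [[0,0,-0.1,0,0,0],[0,0,-0.1,0,0,0],[0,0,-0.1,0,0,0]],
])

```text
t: 14.15
ee_pos: [425.7, 321.8, 116.8]
eef_rot: [[-0.071, 0.997, 0.0], [0.997, 0.071, 0.0], [0.0, 0.0, -1.0]]
ft_force: [0.5, 0.3, -1.0]
grip_width: 25.6
grasp_force: 60.1
```

Request:
arm_command([
  [[0,0,0,0,0,0],[0,0,0,0,0,0],[0,0,0,0,0,0],[0,0,0,0,0,0],[0,0,0,0,0,0],[0,0,0,0,0,0],[0,0,0,0,0,0],[0,0,0,0,0,0]],
], gripper=8.5)

```text
t: 15.15
ee_pos: [425.6, 321.8, 116.8]
eef_rot: [[-0.071, 0.997, 0.0], [0.997, 0.071, 0.0], [0.0, 0.0, -1.0]]
ft_force: [0.7, 0.3, 0.1]
grip_width: 84.6
grasp_force: 0.0
```

Request:
arm_command([
  [[0,0,2,0,0,0],[0,0,4,0,0,0],[0,0,7,0,0,0],[0,0,10,0,0,0],[0,0,13,0,0,0],[-4,0,14,0,0,0],[-9,0,14,0,0,0],[-13,0,14,0,0,0]],
])

```text
t: 16.15
ee_pos: [294.2, 321.6, 257.0]
eef_rot: [[-0.071, 0.997, 0.0], [0.997, 0.071, 0.001], [0.0, 0.0, -1.0]]
ft_force: [0.9, 0.8, -0.1]
grip_width: 84.8
grasp_force: 0.0
```

Run:
```python
from h import *
c=snap('side','s6'); d=snap('top','t6'); o=robot.get_obs(); print(o['t'],o['ee_pos'],o['ft_force'],o['grip_width'])
a=cv2.resize(c['image'][180:280,220:320,::-1],(400,400),interpolation=cv2.INTER_CUBIC)
b=cv2.resize(d['image'][140:320,220:400,::-1],(400,400),interpolation=cv2.INTER_CUBIC)
cv2.imwrite('pics/s6c.png',np.hstack([a,b]))
```

```text
16.25 [293.08066878 321.67923022 257.7424421 ] [0.43726529 0.20258629 0.55126309] 85.0264650769724
```

View pics/s6c.png

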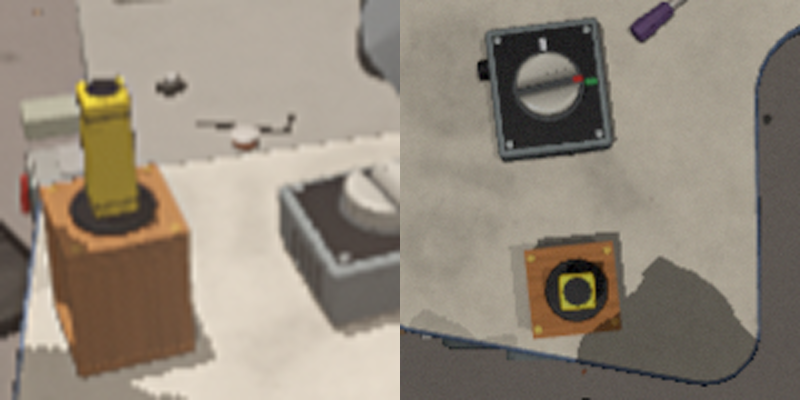

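The driver stands upright with its guard on the board. In the top view the red dot at (578,78) is beside the green mark at (591,81), well within 18°. I'll hand it in.

```bash
python3 -c "
from rig import robot
print(robot.sign_off())"
```

```text
the job is handed in; nothing more can be done
None
```

I turned the selector with the screwdriver to within about 10° of the green mark (the limit is 18°), stood the screwdriver upright in its stand again, and handed the job in at about 16 s; no verdict came back.

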